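Case the pressure gauge and turn the case window up

ROBOT

A 6-joint arm with a two-finger parallel gripper is mounted at the origin on the work surface. World frame = base frame: x ahead of the robot, y to its left, z up, the work surface at z = 0. Lengths are in m, angles in rad, forces in N, time in s.
With the tool pointing down it reaches from about 0.325 to 0.85 m from the base axis. Payload 15.5 kg.
Tool frame: the origin (TCP) lies at the very end of the fingers, on their centre line; the grasp point (between the pads) lies 19 mm behind it (env.grip_depth is the z of the grasp point in the tool frame, in m); z points along the fingers, x is the direction in which the jaws open and shut, and the axes are right-handed (so a half turn about z gives the same grasp; the last joint's range is limited). The gripper opens to 91 mm and grips with 3 to 60 N. Pads are 32 mm wide; open, the fingers measure 118 mm over their backs; the gripper's body (76 mm by 178 mm) begins 60 mm behind the grasp point.
Start: joints at [-1.216, 0.494, 1.345, -0, 1.302, -0.096], TCP at [0.272, -0.563, 0.214] pointing down, gripper open.
Joint ranges: [-2.91, 2.91], [-0.82, 2.16], [0.22, 2.67], [-1.22, 4.37], [0.12, 2.79], [-3.08, 3.08]. Speed limits (rad/s): [1.89, 1.89, 2.57, 3.01, 3.01, 3.01].

INTERFACE

Orientations are given as a unit quaternion [x, y, z, w].
In Python, from cell import env gives the robot as it stands. Calls block until the motion is done:
- env.goto(position, orientation): joint-space move of the TCP to a pose.
- env.movel(position, attitude=None, velocity=0.15): straight line of the TCP; attitude=None keeps the orientation; velocity is the mean speed in m/s.
- env.move_joints(angles): joint-space move.
- env.grip(opening, f_grip=None): opening from 0.0 (shut) to 1.0 (fully open); f_grip is the grip in N (None keeps the last); returns when the fingers have stopped.
- env.wait(seconds).
- env.ik(position, orientation): joint angles nearest the present ones, or None.
- env.snapshot(name): name is "scene" or "top"; returns the picture (400x640x3 uint8, red, green, blue); there is no depth.
- env.get_calibration(name): a dict with "vfov" (degrees; the focal length in pixels is half the picture's height over the tangent of half this angle, whatever the lens; pixels are square), "cx", "cy" (the principal point, pixels), "distortion" ([k1, k2, p1, p2, k3] as OpenCV has them; the pictures are not rectified), "pose" (4x4, takes a point from camera to world coordinates). Camera axes: x right, y up, looking along -z (the intrinsics and any distortion apply to the point x, -y, -z); pixel columns grow to the right and rows downward; lengths in m; the calibration is good to about 2 mm. A picture is of the moment at which its call begins. get_calibration takes no time and is no camera call.
A pose or a line that the arm cannot do raises env.MotionError and nothing moves.
- env.sign_off(): hands the job in, once; it reports no verdict.
Readings, each from a call of its own:
- env.get_clock(): time.
- env.get_qpos(): joint angles.
- env.get_joint_velocities(): joint speeds.
- env.get_joint_torque(): joint torques, N m.
- env.get_position(): TCP position.
- env.get_tcp_rot(): TCP orientation.
- env.get_force(): force on the tool from outside, world axes, zero at the start.
- env.get_wrist_torque(): the same for the moment, N m.
- env.get_width(): opening from 0.0 (shut) to 1.0 (fully open).
Only numpy, scipy, OpenCV 4.12 (cv2) and the standard library are available. Lean on these libraries where they do the work, as an engineer would, in place of code of your own. Each camera call takes 0.05 s, during which the arm holds its last target. There are 200 camera calls.

TASK

Put the black pressure gauge, dial down as it lies, into the tray of the open hinged case and shut the blue lid fully over it. Then turn the whole shut case over so that it lies flat on the bench with its clear window, and the gauge's dial behind it, facing up; lower it under control, never letting it fall or topple over, and leave the things around it alone.

Things in the scene. Friction and masses are not known exactly. Their poses are not given: they have to be found in the camera images.
- case_center (a point): Centre of the hinged case when shut: a loose block 66 mm (x, across) by 144 mm (y, long, towards the hinge end) by 44 mm (z, up at the start, away from the window), 22 mm above the bench, about 0.36 kg empty. Axes fixed to the tray. Tray and lid sides are flush: the shut case is gripped across its 66 mm width, best over both. It stands steadily on either short end.
- tray_floor (a point): Centre of the tray's inner floor, 12 mm above the case's underside. The tray is the case's lower 20 mm: black walls 4 mm thick, 8 mm high over the floor, round a clear window 12 mm thick that is the floor; inside 58 mm (x) by 136 mm (y). Axes as case_center.
- lid (a joint): Angle of the case's blue lid (rad): 0 shut, grows as it opens, 1.57 standing upright, stop at 2.0; starts at about 1.6 to 1.85. The hinge is stiff (about 0.2 N m): the lid stays where it is left, holds shut when the case is turned gripped over lid and tray or by the tray (lifted by the lid alone it can open), and is pushed shut with about 2 N at its free end.
- lid_hinge (a point): Middle of the hinge line, on the outer face of the tray's +y end, 20 mm above the case's underside (2 mm below case_center, 72 mm along +y from it). The hinge line runs along the case's x.
- lid_edge (a point): Middle of the outer top edge of the lid's free end. The blue lid is the case's upper 24 mm, hollow, walls and top 4 mm thick, 144 mm long; shut, this point is 144 mm from the hinge along the case's -y and 24 mm above it; the shut cavity is 28 mm high.
- tin: Bystander: middle of the underside of the round white plastic tin with clip-on lid, 94 mm in diameter and 60 mm high, on the acrylic shelf.
- tyre_lever: Bystander: yellow tyre lever, 123 mm long (y), 18 mm wide, 9 mm thick, on the acrylic shelf; origin on its underside.
- valve_key: Bystander: aluminium valve core key, 67 mm long (y), T-shaped, 12 mm thick, on the acrylic shelf; origin on its underside.
- scraper: Bystander: steel scraper with red handle, 178 mm long (y), 50 mm wide, 16 mm thick, lying on the bench well to the left; origin on its underside, 3 mm from the joint of handle and blade.
- acrylic_shelf: Fixed: thick clear acrylic shelf, 140 (x) by 380 mm (y), its top 60 mm above the bench, on two metal brackets, beyond the work; origin on the bench under its centre.
- gauge_center (a point): Centre of the black pressure gauge, half-way up: 112 mm long (y), 26 mm thick (z), lying dial down, about 0.14 kg. From +y to -y: round head 46 mm wide, white dial facing down; rubber grip 20 mm wide (x) from y = 10 to -40 mm; thin nozzle. It balances near this point. In the tray it stands 18 mm proud of the rim; either way round along the tray will do.

How it is judged:
By the outcome, as a careful person would: the job done as asked, in the order asked, and still so for the second after the job is handed in, with the robot touching nothing.
It also fails if it takes over 72 s, if anything falls off the work surface, if the arm or the gripper's body presses on something with over 40 N, if the wrist force passes 120 N, or if a joint passes its speed limit or range.

## Working session

There is one attempt and no reset: what is moved stays moved. The work goes in short steps, each a Python script; the robot and the scene stay as the last script left them, time stands still between calls to the robot, and variables do not carry over. Pictures are saved under pics/ and viewed, about 8 in all and at most 12, crops included, and the job is handed in when it is done.

```bash
ls; mkdir -p pics
python3 - <<'E'
from cell import env
import cv2,numpy as np
for n in("scene","top"):
    im=env.snapshot(n); cv2.imwrite(f"pics/{n}0.png",im[:,:,::-1])
    c=env.get_calibration(n); print(n,c["vfov"],c["cx"],c["cy"],c["distortion"]); print(np.round(c["pose"],4))
print(env.get_tcp_rot(),env.grip_depth,env.get_clock())
E
```

```text
pics
scene 44.5208776234749 321.2622982357349 197.4615689571043 [-0.07074078  0.          0.          0.          0.        ]
[[ 8.6480e-01 -3.0580e-01  3.9820e-01  1.0613e+00]
 [ 5.0200e-01  5.2510e-01 -6.8720e-01 -6.7480e-01]
 [ 1.0000e-03  7.9420e-01  6.0760e-01  7.5640e-01]
 [ 0.0000e+00  0.0000e+00  0.0000e+00  1.0000e+00]]
top 54.90432823036182 323.59879006963905 199.4884438928913 [-0.01730463  0.          0.          0.          0.        ]
[[ 0.008   0.9788 -0.2046  0.424 ]
 [-1.      0.0075 -0.0033  0.0962]
 [-0.0017  0.2046  0.9788  1.0185]
 [ 0.      0.      0.      1.    ]]
[ 8.46997187e-01 -5.31597072e-01 -4.57218854e-04 -3.30970548e-04] -0.0188 0.1
```

View pics/scene0.png

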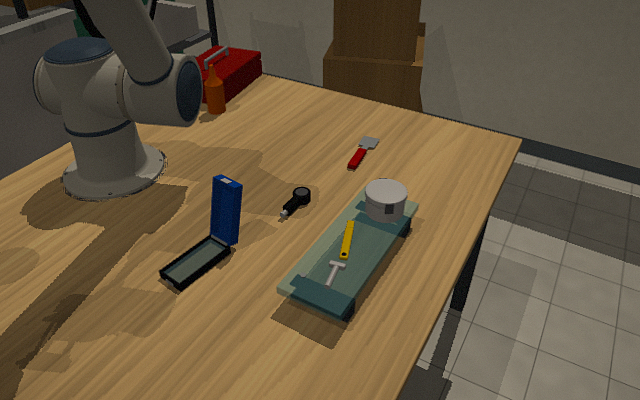

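View pics/top0.png

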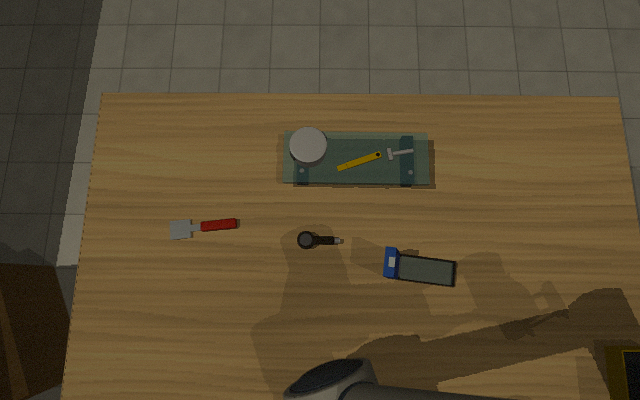

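The case lies with its hinge to the robot's left: in the top view the tray spans about (395-456, 253-287) and the gauge is at about (306-343, 240). In the scene view they're at about (160-240, 175-290) and (280-310, 187-220). I'll zoom in on both for accurate points.

Run:
```python
import cv2
t=cv2.imread("pics/top0.png")[225:295,285:465]; s=cv2.imread("pics/scene0.png")[170:295,155:315]
def z(im,o,k,n):
    b=cv2.convertScaleAbs(cv2.resize(im,None,fx=k,fy=k,interpolation=cv2.INTER_CUBIC),alpha=1.7,beta=10)
    for i in range(0,im.shape[1],10):
        cv2.line(b,(i*k,0),(i*k,6),(0,255,255),1); cv2.putText(b,str(o[0]+i),(i*k,16),0,.33,(0,255,255))
    for i in range(0,im.shape[0],10):
        cv2.line(b,(0,i*k),(6,i*k),(0,255,255),1); cv2.putText(b,str(o[1]+i),(8,i*k+4),0,.33,(0,255,255))
    cv2.imwrite(n,b)
z(t,(285,225),4,"pics/tc.png"); z(s,(155,170),4,"pics/sc.png")
```

```text
(no output)
```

View pics/tc.png

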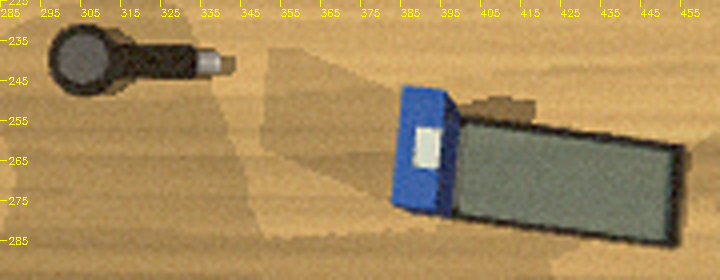

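View pics/sc.png

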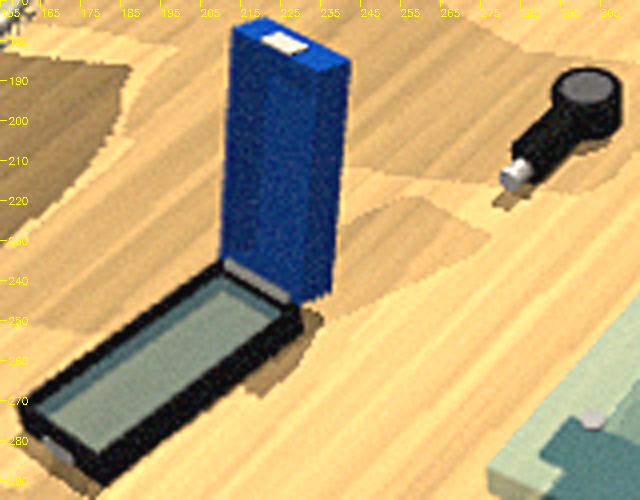

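```bash
cat > h.py <<'E'
import numpy as np, cv2
from cell import env
from scipy.optimize import least_squares
from scipy.spatial.transform import Rotation as R
def proj(n,P):
    c=env.get_calibration(n); f=200/np.tan(np.radians(c["vfov"]/2))
    K=np.array([[f,0,c["cx"]],[0,f,c["cy"]],[0,0,1]])
    T=np.linalg.inv(c["pose"]); q=(np.c_[P,np.ones(len(P))]@T.T)[:,:3]*[1,-1,-1]
    return cv2.projectPoints(q,np.zeros(3),np.zeros(3),K,np.array(c["distortion"]))[0][:,0]
def Rz(a): return R.from_euler('z',a).as_matrix()
def case_pts(p,L):
    # L: list of (x,y,z,islid) in shut-case coordinates
    x,y,z,yaw,lid=p; h=np.array([0,.072,-.002]); out=[]
    for a in L:
        v=np.array(a[:3],float)
        if a[3]: v=R.from_euler('x',-lid).apply(v-h)+h
        out.append(Rz(yaw)@v+[x,y,z])
    return np.array(out)
def quat(yaw): # tool down, jaws (tool x) along world direction yaw
    return (R.from_euler('z',yaw)*R.from_euler('x',np.pi)).as_quat()
E
python3 - <<'E'
from h import *
C=dict(f1=(.033,-.072,-.002,0),f2=(-.033,-.072,-.002,0),h1=(.033,.072,-.002,0),h2=(-.033,.072,-.002,0),e1=(.033,-.072,.022,1),e2=(-.033,-.072,.022,1))
top=dict(f1=(683,144),f2=(678,246),e1=(402,86),e2=(393,207))
sc=dict(f1=(100,460),f2=(20,412),h1=(300,312),h2=(222,260),e1=(350,62),e2=(265,15))
T=np.array(list(top.values()))/4+[285,225]; S=np.array(list(sc.values()))/4+[155,170]
def r(p): return np.r_[(proj("top",case_pts(p,[C[k] for k in top]))-T).ravel(),(proj("scene",case_pts(p,[C[k] for k in sc]))-S).ravel()]
s=least_squares(r,[.4,-.1,.02,0,1.7],x_scale=[.1,.1,.1,1,1]); print("case",s.x.round(4)); print(s.fun.round(1))
G=[(0,.033,.013),(0,-.056,0)]
gt=np.array([(84,60),(236,65)])/4+[285,225]; gs=np.array([(588,88),(508,180)])/4+[155,170]
def g(p):
    P=np.array(G)@Rz(p[3]).T+p[:3]
    return np.r_[(proj("top",P)-gt).ravel(),(proj("scene",P)-gs).ravel()]
s=least_squares(g,[.45,.1,.02,0]); print("gauge",s.x.round(4),s.fun.round(1))
E
```

```text
case [ 0.4527 -0.1639  0.0198 -0.1146  1.8053]
[-1.1 -1.3 -1.3 -0.7 -0.4 -0.8 -0.8 -1.3 -0.6  1.  -1.4 -1.3 -0.1 -0.9
 -1.2  0.  -0.6 -0.  -1.2  1.1]
gauge [ 0.5274  0.1091  0.0154 -0.0129] [ 0.7 -1.4 -2.9 -1.4 -1.6 -0.1 -1.7  0.4]
```

The fitted heights (case 19.8 mm, gauge 15.4 mm) agree with the text to about 2 mm. Next I'll refit with the heights fixed and the pixel-centre shift corrected, and check which tool tilts are reachable for the turn-over.

Run:
```python
from h import *
C=dict(f1=(.033,-.072,-.002,0),f2=(-.033,-.072,-.002,0),h1=(.033,.072,-.002,0),h2=(-.033,.072,-.002,0),e1=(.033,-.072,.022,1),e2=(-.033,-.072,.022,1))
top=dict(f1=(683,144),f2=(678,246),e1=(402,86),e2=(393,207))
sc=dict(f1=(100,460),f2=(20,412),h1=(300,312),h2=(222,260),e1=(350,62),e2=(265,15))
o=.375
T=np.array(list(top.values()))/4+[285-o,225-o]; S=np.array(list(sc.values()))/4+[155-o,170-o]
def r(p):
    p=np.r_[p[:2],.022,p[2:]]
    return np.r_[(proj("top",case_pts(p,[C[k] for k in top]))-T).ravel(),(proj("scene",case_pts(p,[C[k] for k in sc]))-S).ravel()]
s=least_squares(r,[.4,-.1,0,1.7]); print("case",s.x.round(4),s.fun.round(1))
G=[(0,.033,.013),(0,-.056,0)]
gt=np.array([(84,60),(221,64)])/4+[285-o,225-o]; gs=np.array([(588,88),(505,178)])/4+[155-o,170-o]
def g(p):
    P=np.array(G)@Rz(p[2]).T+[p[0],p[1],.013]
    return np.r_[(proj("top",P)-gt).ravel(),(proj("scene",P)-gs).ravel()]
s=least_squares(g,[.45,.1,0]); print("gauge",s.x.round(4),s.fun.round(1))
# reach of tilts
def q(az,t,flip):
    u=np.array([np.cos(az),np.sin(az),0]); z=-np.cos(t)*np.array([0,0,1])+np.sin(t)*u
    x=np.cross([0,0,1],u)*flip; return R.from_matrix(np.c_[x,np.cross(z,x),z]),z
for pos in([.45,-.2],[.5,-.35]):
  for az in range(0,360,45):
    row=[]
    for t in(-60,-45,-30,0,30,45,60,90):
        ok=""
        for f in(1,-1):
            Q,z=q(np.radians(az),np.radians(t),f)
            k=env.ik(np.r_[pos,.1]+.0188*z,Q.as_quat())
            ok+="-" if k is None else "+"
        row.append(f"{t}{ok}")
    print(pos,az,*row)
```

```text
case [ 0.453  -0.1643 -0.1128  1.8104] [-0.4 -1.1 -0.5 -0.6 -0.1 -0.6 -0.5 -1.  -0.4  0.9 -1.2 -1.4  0.2 -1.2
 -1.  -0.2 -0.1 -0.4 -0.8  0.7]
gauge [ 0.526   0.1134 -0.0247] [-0.5 -0.6 -0.5  0.1 -0.6  0.  -0.3  0.8]
[0.45, -0.2] 0 -60++ -45++ -30++ 0++ 30++ 45++ 60++ 90++
[0.45, -0.2] 45 -60++ -45++ -30++ 0++ 30++ 45++ 60++ 90++
[0.45, -0.2] 90 -60-- -45++ -30++ 0++ 30++ 45++ 60++ 90++
[0.45, -0.2] 135 -60++ -45++ -30-- 0++ 30++ 45++ 60++ 90++
[0.45, -0.2] 180 -60++ -45++ -30++ 0++ 30++ 45++ 60++ 90++
[0.45, -0.2] 225 -60++ -45++ -30++ 0++ 30++ 45++ 60++ 90++
[0.45, -0.2] 270 -60++ -45++ -30++ 0++ 30++ 45++ 60-- 90--
[0.45, -0.2] 315 -60++ -45++ -30++ 0++ 30-- 45++ 60++ 90++
[0.5, -0.35] 0 -60++ -45++ -30++ 0++ 30++ 45++ 60++ 90++
[0.5, -0.35] 45 -60++ -45++ -30++ 0++ 30++ 45++ 60++ 90++
[0.5, -0.35] 90 -60-- -45-- -30++ 0++ 30++ 45++ 60++ 90++
[0.5, -0.35] 135 -60++ -45++ -30++ 0++ 30++ 45++ 60++ 90--
[0.5, -0.35] 180 -60++ -45++ -30++ 0++ 30++ 45++ 60++ 90++
[0.5, -0.35] 225 -60++ -45++ -30++ 0++ 30++ 45++ 60++ 90++
[0.5, -0.35] 270 -60++ -45++ -30++ 0++ 30++ 45-- 60-- 90--
[0.5, -0.35] 315 -60++ -45++ -30++ 0++ 30++ 45++ 60++ 90++
```

```bash
cat >> h.py <<'E'
CASE=np.array([.453,-.1643,.022]); CY=-.1128
GA=np.array([.526,.1134,.013]); GY=-.0247
def cw(v): return CASE+Rz(CY)@np.array(v,float)
E
python3 - <<'E'
from h import *
def best(y): # half-turn choice with small last joint
    return min((quat(y),quat(y+np.pi)),key=lambda Q:abs(env.ik([.5,0,.2],Q)[5]))
qg=best(GY); qc=best(CY) 
print(env.ik([.5,0,.2],qg),env.ik([.45,-.16,.2],qc))
p=GA+Rz(GY)@[0,-.010,0]; p[2]=.0085
env.goto(p+[0,0,.12],qg); env.grip(.55,20); env.movel(p,velocity=.12)
print(env.get_force()); env.grip(0,20); print("w",env.get_width()*91,env.get_position(),env.get_force())
env.movel(p+[0,0,.24],velocity=.2); print("held",env.get_width()*91,env.get_clock())
t=cw([0,-.010,0]); t[2]=.23
env.goto(t,qc); t[2]=.06; env.movel(t,velocity=.15)
im=np.vstack([env.snapshot("scene")[150:310,130:330],env.snapshot("top")[200:310,340:540]])
cv2.imwrite("pics/a.png",cv2.resize(im,None,fx=2,fy=2,interpolation=2)[:,:,::-1])
print(env.get_clock(),env.get_position())
E
```

```text
Traceback (most recent call last):
TypeError: 'NoneType' object is not subscriptable
```

```bash
cat >> h.py <<'E'
def best(y,p=(.5,0,.2)):
    c=[Q for Q in (quat(y),quat(y+np.pi)) if env.ik(np.array(p),Q) is not None]
    return min(c,key=lambda Q:np.abs(env.ik(np.array(p),Q)-env.get_qpos())[3:].sum())
E
python3 - <<'E'
from h import *
p=GA+Rz(GY)@[0,-.010,0]; p[2]=.0085
t=cw([0,-.010,0]); t[2]=.23
qg=best(GY,p); qc=best(CY,t)
print(np.round(env.ik(p,qg),2),np.round(env.ik(t,qc),2))
if (R.from_quat(qg).inv()*R.from_quat(qc)).magnitude()>1.6: qc=(R.from_quat(qc)*R.from_euler('z',np.pi)).as_quat()
env.goto(p+[0,0,.12],qg); env.grip(.55,20); env.movel(p,velocity=.12)
print(env.get_force()); env.grip(0,20); print("w",env.get_width()*91,env.get_position(),env.get_force())
env.movel(p+[0,0,.24],velocity=.2); print("held",env.get_width()*91,env.get_clock())
env.goto(t,qc); t[2]=.06; env.movel(t,velocity=.15)
im=np.vstack([env.snapshot("scene")[150:310,130:330],env.snapshot("top")[200:310,340:540]])
cv2.imwrite("pics/a.png",cv2.resize(im,None,fx=2,fy=2,interpolation=2)[:,:,::-1])
print(env.get_clock(),env.get_position(),env.get_qpos())
E
```

```text
[ 0.08  0.66  1.76 -0.    0.72  0.11] [-0.49  0.28  1.66 -0.    1.2  -0.38]
[-0.31077015 -0.72761351  0.21753368]
w 19.6215895138372 [0.52581484 0.10341549 0.00865326] [-1.57410334  1.24573602  5.19100116]
held 19.77130098729834 6.4833
8.975 [ 0.45226919 -0.17440208  0.06065659] [-4.91300115e-01  5.26647196e-01  1.85140543e+00 -2.31015806e-05
  7.62284251e-01 -3.78568656e-01]
```

View pics/a.png

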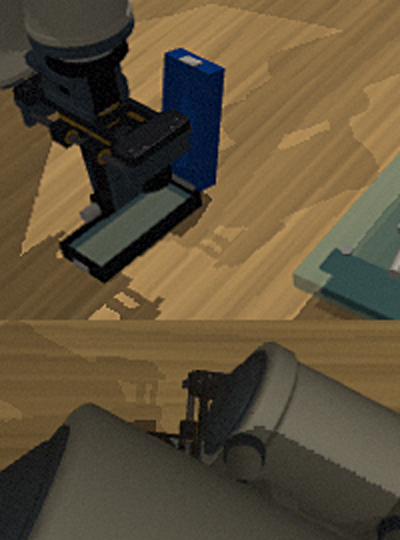

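Picture 5: the gauge is gripped square over the tray. Its nozzle is at about (90, 210) in the crop, roughly where a point 40 mm above the tray should project. I'll lower it, release it and look.

Run:
```python
from h import *
print(proj("scene",np.array([cw([0,-.056,0])*[1,1,0]+[0,0,.0645]]))*2-[260,300])
t=cw([0,-.010,0])
t[2]=.0215; env.movel(t,velocity=.06); print(env.get_force())
env.grip(.30); print(env.get_width()*91,env.get_position(),env.get_force())
t[2]=.07; env.movel(t,velocity=.15); t[2]=.2; env.movel(t,velocity=.25)
# behind the lid, out of the way
b=cw([0,.072+.12,0]); b[2]=.25; env.movel(b,velocity=.3); env.grip(0)
im=np.vstack([env.snapshot("scene")[150:310,130:330],env.snapshot("top")[200:310,340:540]])
cv2.imwrite("pics/b.png",cv2.resize(im,None,fx=2,fy=2,interpolation=2)[:,:,::-1])
print(env.get_clock(),env.get_position())
```

```text
[[ 81.22843159 216.63602913]]
[-0.25345919  1.62616227 -1.16334509]
27.001760618737208 [ 0.45200527 -0.17429341  0.02162521] [-0.45235966  0.39488321 -1.02322094]
12.7667 [0.47462657 0.02644538 0.25001734]
```

View pics/b.png

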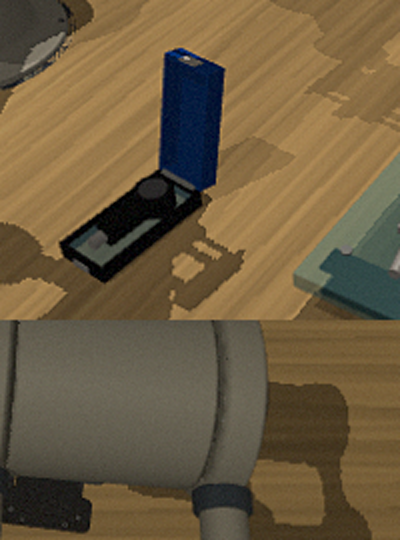

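Picture 6: the gauge lies flat in the tray, with its head at the hinge end (about (153, 188)) and its nozzle at about (95, 240). Next I push the lid shut.

Run:
```python
from h import *
def tcp(th):
    c,s=np.cos(th),np.sin(th); f=lambda y,z:(y*c+z*s+.072,-y*s+z*c+.020)
    if th>np.pi/2: y,z=f(-.144,.024); z-=.015
    else: y,z=f(-.130,.024)
    p=cw([0,y+.016,0]); p[2]=z; return p
p=tcp(1.81); b=p+Rz(CY)@[0,.03,0]
env.movel(b,velocity=.2); env.movel(p,velocity=.08)
for th in np.r_[np.arange(1.65,.05,-.18),.03]:
    env.movel(tcp(th),velocity=.12); print(round(th,2),np.round(env.get_force(),1),np.round(env.get_position(),3))
p=tcp(0)
for dz in(0,-.001,-.002,-.003):
    env.movel(p+[0,0,dz],velocity=.02); F=env.get_force(); print(dz,np.round(F,1),env.get_position()[2])
    if F[2]>10: break
env.movel(p+[0,0,.15],velocity=.2); env.movel(cw([0,.2,.2]),velocity=.3)
im=np.vstack([env.snapshot("scene")[150:310,130:330],env.snapshot("top")[200:310,340:540]])
cv2.imwrite("pics/c.png",cv2.resize(im,None,fx=2,fy=2,interpolation=2)[:,:,::-1])
print(env.get_clock(),env.get_position())
```

```text
1.65 [-0.2  0.3  0.4] [ 0.467 -0.042  0.147]
1.47 [-0.2 -0.4 -0.1] [ 0.464 -0.066  0.152]
1.29 [ 0.5 -0.2  0.6] [ 0.461 -0.09   0.151]
1.11 [-0.3  0.1  0.5] [ 0.459 -0.113  0.147]
0.93 [-0.3  0.8 -0.6] [ 0.456 -0.135  0.139]
0.75 [ 1.2 -0.4  0.1] [ 0.454 -0.155  0.126]
0.57 [-0.1  0.3 -0.9] [ 0.452 -0.173  0.11 ]
0.39 [-0.1 -0.2  0.1] [ 0.45  -0.187  0.092]
0.21 [-0.7 -0.6 -0.1] [ 0.449 -0.198  0.071]
0.03 [ 0.1 -0.1  0.4] [ 0.448 -0.205  0.048]
0 [-0.2  0.7  1. ] 0.04425115974774608
-0.001 [-3.   2.1 20.4] 0.04386180593154561
20.0667 [0.47526791 0.03320141 0.22160995]
```

View pics/c.png

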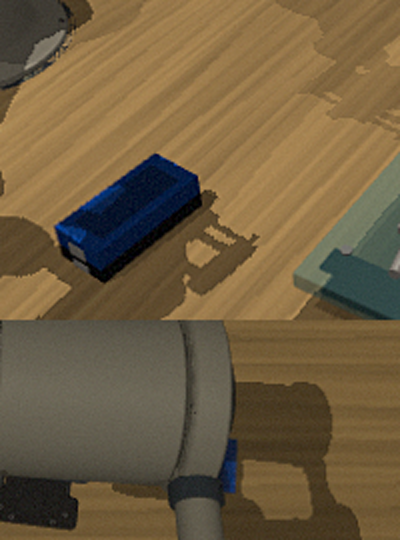

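Picture 7: the case is shut (the press stopped at z = 43.9 mm with 20 N, as it should) and hasn't slid; the bottom corner is still at (105, 282). Next comes stage 1 of the turn: stand it on its free end.

```bash
cat >> h.py <<'E'
def att(t,yaw=CY):
    cx=Rz(yaw)[:,0]; u=Rz(yaw)[:,1]
    cur=R.from_quat(env.get_tcp_rot()).as_matrix()[:,0]
    x=cx*np.sign(cur@cx); z=np.array([0,0,-np.cos(t)])+np.sin(t)*u
    return R.from_matrix(np.c_[x,np.cross(z,x),z]).as_quat(), z
def pose(g,t,yaw=CY):
    q,z=att(t,yaw); return np.array(g)-env.grip_depth*z,q
def swing(g0,t0,g1,t1,n,w=.6,yaw=CY):
    for k in range(1,n+1):
        a=k/n; p,q=pose((1-a)*np.array(g0)+a*np.array(g1),t0+a*(t1-t0),yaw)
        d=np.linalg.norm(p-env.get_position()); T=abs(t1-t0)/n/w
        env.movel(p,q,velocity=max(d/T,1e-3))
def shot(n):
    im=np.vstack([env.snapshot("scene")[150:310,130:330],env.snapshot("top")[200:310,340:540]])
    cv2.imwrite(f"pics/{n}.png",cv2.resize(im,None,fx=2,fy=2,interpolation=2)[:,:,::-1])
E
python3 - <<'E'
from h import *
D=np.radians
t0,t1=D(-25),D(65)
g=cw([0,0,0]); g[2]=.0265
p,q=pose(g,t0); z=att(t0)[1]
print(env.ik(p,q))
env.goto(p-.11*z,q); env.grip(1.0,45); env.movel(p,velocity=.1); print("F",env.get_force())
env.grip(0,45); print("w",env.get_width()*91,env.get_force())
up=g+[0,0,.12]; env.movel(pose(up,t0)[0],velocity=.15)
print("lift",env.get_force(),env.get_width()*91,env.get_clock())
swing(up,t0,up,t1,5)
print("swung",env.get_position(),env.get_width()*91,env.get_clock(),env.get_qpos().round(2))
shot("d")
E
```

```text
[-0.17864152  0.67959083  1.93704199 -0.77547004  0.646489    0.59135946]
F [ 0.47139808 -0.39743401  0.08682722]
w 65.32138301809222 [-4.00373824  2.83152838  6.54586445]
lift [-0.46758631 -0.55745012 -5.15579549] 65.94753818930846 24.9583
swung [ 0.45504477 -0.14719725  0.13872786] 65.60522407550364 28.375 [-0.93  0.85  1.55  0.67  1.71 -1.08]
```

View pics/d.png

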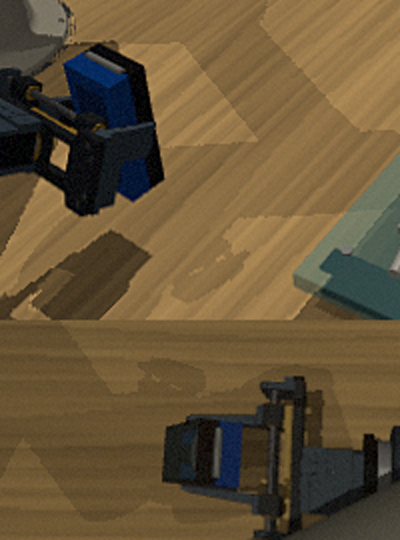

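```bash
cat >> h.py <<'E'
def overlay(inp,out,c,Rm):
    # predicted wireframe of the shut case on a stacked crop picture
    b=cv2.imread(f"pics/{inp}.png"); b=cv2.resize(cv2.convertScaleAbs(b,alpha=1.6),None,fx=1.1,fy=1.1)
    V=np.array([(x,y,z) for x in(-.033,.033) for y in(-.072,.072) for z in(-.022,.022)])@Rm.T+c
    for n,o in(("scene",(130,150,0)),("top",(340,200,320))):
        q=((proj(n,V)-o[:2])*2+[0,o[2]])*1.1
        for i in range(8):
            for j in range(i):
                if bin(i^j).count("1")==1: cv2.line(b,tuple(map(int,q[i])),tuple(map(int,q[j])),(0,255,0),1)
    cv2.imwrite(f"pics/{out}.png",b)
E
python3 - <<'E'
from h import *
# case rotates with the tool: Rm = swing by +90deg about case x
Rm=Rz(CY)@R.from_euler('x',np.pi/2).as_matrix()
z=att(np.radians(65))[1]; g=env.get_position()+env.grip_depth*z
off=Rm@np.array([0,0,-.0045]); print(g,off); overlay("d","d2",g+off,Rm)
E
```

```text
[ 0.45319394 -0.16408849  0.14703945] [ 5.06524248e-04  4.47140170e-03 -9.99200722e-19]
```

View pics/d2.png

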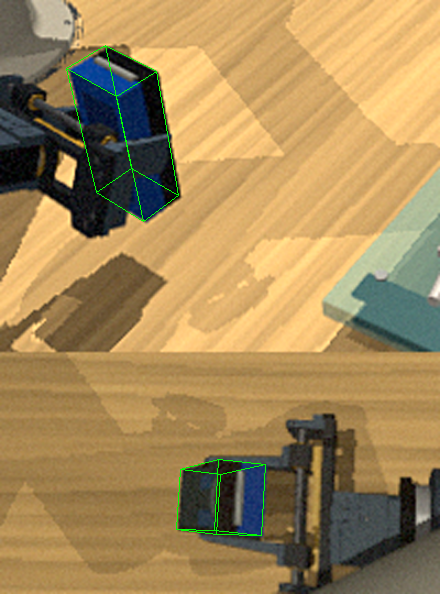

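Picture 9: the predicted upright wireframe matches the case in both views, so nothing slipped. Next I set it on end, let go and regrasp from the other side.

Run:
```python
from h import *
D=np.radians; t1=D(65); z=att(t1)[1]
g=cw([0,0,0]); 
for gz in(.080,.0735,.0728,.0722,.0716,.071):
    g[2]=gz; env.movel(pose(g,t1)[0],velocity=.06 if gz>.075 else .015); F=env.get_force(); print(gz,F.round(1))
    if F[2]>-1: break
env.grip(1.0); print(env.get_width(),env.get_force().round(1))
p=env.get_position(); env.movel(p-.11*z,velocity=.15); env.movel(p-.11*z+[0,0,.2],velocity=.3)
c=cw([0,.0045,0])  # standing case axis
t2=D(-45); g2=c+Rz(CY)@[0,.005,0]; g2[2]=.097
pp,q=pose(g2,t2); print("ik",env.ik(pp,q)); shot("e"); print(env.get_clock())
```

```text
0.08 [ 0.7  0.8 -5. ]
0.0735 [-0.3 -0.2 -4.9]
0.0728 [ 0.5 -0.1 -5.9]
0.0722 [ 0.3  0.2 -4.5]
0.0716 [-0.2 -3.1  6.4]
0.9966233439195454 [-0.5 -1.1 -0.1]
ik [ 0.04171889  0.68071469  1.89144843 -0.97578668  1.00408883  0.88738886]
33.4417
```

Run:
```python
from h import *
c=cw([0,.0045,0]); c[2]=.072
overlay("e","e2",c,Rz(CY)@R.from_euler('x',np.pi/2).as_matrix())
```

```text
(no output)
```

View pics/e2.png

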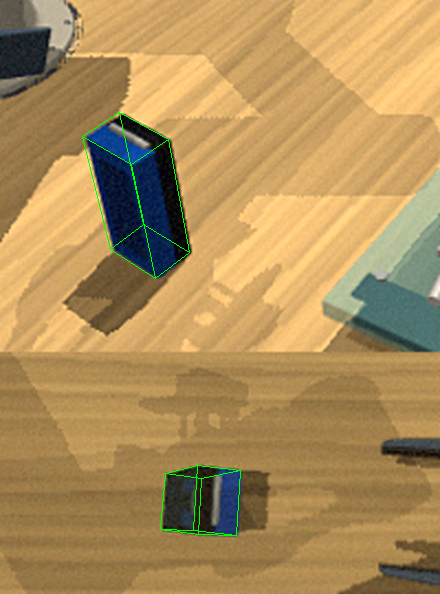

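Picture 10: the case stands upright where expected. Next is stage 2: regrasp at -45° tilt, swing 90°, and lower it flat.

Run:
```python
from h import *
D=np.radians; c=cw([0,.0045,0]); t2,t3=D(-45),D(45)
g=c+Rz(CY)@[0,.005,0]; g[2]=.097
p,q=pose(g,t2); z=att(t2)[1]
env.goto(p-.12*z+[0,0,.12],q); env.movel(p-.12*z,velocity=.25); env.movel(p,velocity=.1); print("F",env.get_force().round(1))
env.grip(0,50); print("w",env.get_width()*91,env.get_force().round(1))
up=g.copy(); up[2]=.165; env.movel(pose(up,t2)[0],velocity=.12); print("lift",env.get_force().round(1),env.get_clock())
swing(up,t2,up,t3,5); print(env.get_position(),env.get_width()*91,env.get_qpos().round(2),env.get_clock())
shot("f")
cc=up+Rz(CY)@[0,.025,-.005]; overlay("f","f2",cc,Rz(CY)@R.from_euler('x',np.pi).as_matrix())
```

```text
F [-0.1 -0.6  0.6]
w 65.59213220035161 [0.5 2.1 2.8]
lift [-0.4  0.1 -5.5] 38.4333
[ 0.45561346 -0.1414022   0.15176346] 65.18906459180342 [-0.84  0.63  1.63  0.56  1.48 -0.96] 41.8667
```

View pics/f2.png

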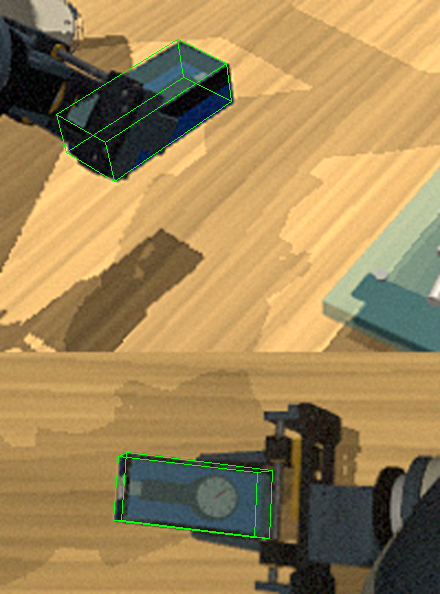

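Picture 11: the case is level and inverted, the dial shows through the window at about (217, 495), and the wireframe matches. Now I lower it and release.

Run:
```python
from h import *
D=np.radians; t3=D(45); z=att(t3)[1]
g=cw([0,.0095,0])
for gz in(.04,.0285,.0278,.0272,.0266,.026,.0254):
    g[2]=gz; env.movel(pose(g,t3)[0],velocity=.08 if gz>.03 else .015); F=env.get_force(); print(gz,F.round(1))
    if F[2]>-1: break
env.grip(1.0); print(env.get_width(),env.get_force().round(1))
p=env.get_position(); env.movel(p-.13*z,velocity=.12); env.movel(p-.13*z+[0,0,.15],velocity=.3)
env.goto([.272,-.563,.25],[0.847,-0.5316,0,0]); env.wait(.5)
shot("g"); cc=cw([0,.0345,0]); cc[2]=.022; overlay("g","g2",cc,Rz(CY)@R.from_euler('x',np.pi).as_matrix())
b=cv2.imread("pics/g2.png"); f=env.snapshot("top")[:,:,::-1][90:300,150:470]; f=cv2.resize(f,None,fx=1.1,fy=1.1)
o=np.zeros((594,800,3),np.uint8); o[:b.shape[0],:b.shape[1]]=b; o[:f.shape[0],445:445+f.shape[1]]=f
cv2.imwrite("pics/g3.png",o); print(env.get_clock(),env.get_position())
```

```text
0.04 [ 0.3  0.7 -5.6]
0.0285 [ 0.  -0.  -5.2]
0.0278 [ 0.3 -0.8 -5. ]
0.0272 [ 0.3  0.4 -4.7]
0.0266 [-2.2 -3.9  6.4]
0.9977019939485089 [ 0.2  0.2 -0. ]
49.8083 [ 0.27198944 -0.56299873  0.25002153]
```

View pics/g3.png

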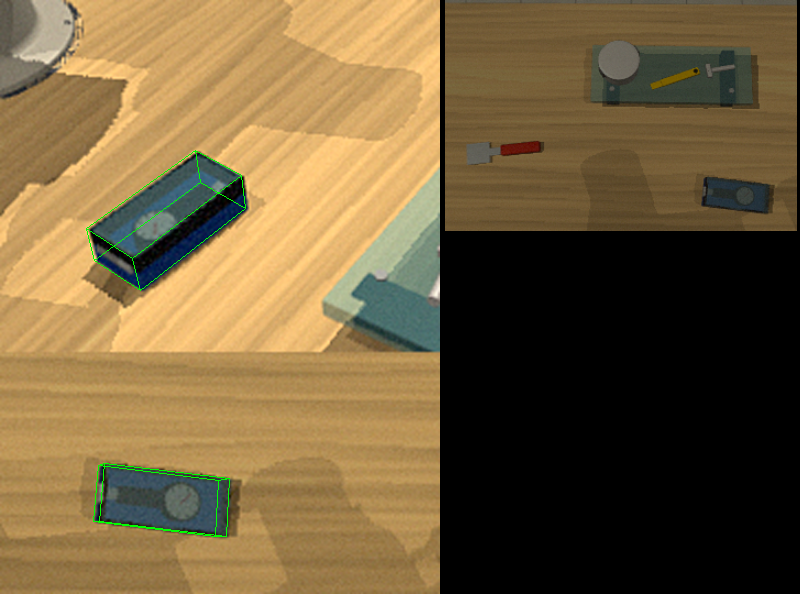

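Picture 12: the case lies flat and shut on the wireframe. The dial shows through the window, and the bystanders haven't moved.

```bash
python3 -c "
from cell import env
env.sign_off(); print(env.get_clock())"
```

```text
the job is handed in; nothing more can be done
the job is handed in; nothing more can be done
```

The job is done and handed in at about 50 s of the 72 s. The shut case now lies flat on the bench, window up, with the gauge's dial visible behind it.

- **Gauge and lid:** I laid the gauge dial down in the tray and pushed the lid shut. A press on its free end stopped at z = 43.9 mm with 20 N, against 44 mm expected.
- **Turning it over:** I gripped the case across its width and swung it upright onto its free end. I then regrasped it from the other side, swung it another 90° and lowered it in small steps. It touched down gently both times, with about 6 N on the tool, and did not slip in the grip.
- **Final pictures:** Both views match the predicted outline of a shut, flat case. The tin, tyre lever, valve key and scraper look where they started, though I judged that by eye.
- **Disagreements:** In the first measurement the heights I fitted for the case and gauge were each about 2 mm off the stated ones, so I used the stated heights. No later check failed.

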